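# Lift a damaged phone battery with insulated tongs

### The job

A phone's battery has been damaged and must be kept away from bare metal and fingers. First flip the clear lid of the blue screw box shut so that no loose screws lie open beside it; then take the yellow tongs, close their tips on the long sides of the black battery and lift it, lying level, well clear of the desk (at least 10 cm up). Never touch the battery with the gripper, disturb nothing else, and finish while still holding the battery up in the tongs - do not put it down.

Things in the scene. Friction and masses are not known exactly. Their poses are not given: they have to be found in the camera images.
- screw_box: Blue compartment box with small screws, loose on the desk, 116 x 180 x 33 mm when shut, 0.75 kg. Origin: centre of its underside. x points from the latch side to the hinge side, y along the hinge, z up. Hinge line of the lid: x = +55 mm, height 31 mm. (A wall shelf overhangs the back of the desk beyond 0.57 m from the robot: keep the wrist below 0.5 m there.)
- screw_box_lid (a joint): Hinge of the box's clear lid (a 2 mm plate, 111 x 180 mm, hinged along its 180 mm side): 0 shut, 2.09 fully open. It moves easily; past upright (1.57) it leans back on its stop at about 2.09, and once brought forward past upright it falls shut by its own weight. Leaning at 2.09 its free edge is at box x = +110 mm, height about 127 mm; it can be hooked from behind with the closed fingers.
- lid_edge (a point): Middle of the lid's free rim, at the side away from the hinge.
- battery: Black flat phone battery, stiff body 90 x 38 x 8 mm, about 45 g, lying flat on the desk, with a short thin connector tail at one end. x runs along its length towards the tail, z up. Origin on the underside: the stiff body reaches from x = -54 mm (blunt end) to x = +36 mm (tail end) and y = -19 to +19 mm; the tail goes on to x = +54 mm.
- tongs: Yellow plastic spring tongs lying flat, 190 mm long, 18 mm high, about 70 g; two arms that open sideways, black grip pads and tip paddles. Origin: on the underside midway between the grip pads. x points to the tips, z up; pivot at x = -80 mm. Grip pads: x = -20 to +20 mm, outer faces 51 mm apart when open, 40 mm when the tips are 38 mm apart. The -y arm is fixed to this frame.
- tongs_jaw (a joint): Angle by which the tongs are squeezed: 0 open as the spring holds them (tips 61 mm apart inside), about 0.14 when the tips are 38 mm apart, stop at 0.28. Return spring: about 2.5 N across the grip pads to begin closing, about 5 N at 0.14.
- tip_fixed (a point): Middle of the inner face of the tip paddle on the fixed arm (tongs -y side), 9 mm above the tongs' underside. Paddles are 30 mm long (tongs x = +72 to +102 mm), 18 mm high, parallel when 38 mm apart; behind them a 38 mm wide thing has free room between the arms back to x = +50 mm.
- tip_moving (a point): Middle of the inner face of the paddle on the moving arm (tongs +y side), 9 mm above the tongs' underside. This arm turns about the pivot.
- bottle: Bystander: small white bottle with a blue spout, 39 mm across, 114 mm tall, standing. Origin: centre of its underside.
- vise: Bystander: low blue phone vise, 82 x 162 x 42 mm. Origin: centre of its underside.
- suction_cup: Bystander: red suction cup with a ring, 50 mm across, 44 mm tall. Origin: centre of its underside.

How it is judged:
On the way, in this order (a step that is already met when the one before it is completed fails the run):
1. the screw box's lid is shut, the battery still lying on the desk (value of joint screw_box_lid below 0.06 rad and height (world z) of battery below 0.01 m), for 0.2 s.
2. the tongs are held by the fingers and squeezed on the battery, which is off the desk (contact force between the fingers and tongs above 1 N and contact force between tongs and battery above 1 N and height (world z) of battery above 0.03 m), for 0.2 s.
At the end, for the whole second after the job is handed in: The lid is shut (within 0.06 rad); the battery is pinched between the tips of the tongs, which the fingers hold squeezed, at least 95 mm above the desk, within about 28 degrees of level and at rest, carried by nothing else (value of joint screw_box_lid below 0.06 rad and height (world z) of battery above 0.095 m and angle between battery's own z axis and vertical below 0.5 rad and linear speed of battery below 0.03 m/s and contact force between tongs and battery above 1 N and contact force between the fingers and tongs above 1 N and value of joint tongs_jaw between 0.09 and 0.19 rad and height (world z) of each of tip_fixed, tip_moving above 0.085 m and contact force between each of battery, tongs and screw_box below 0.05 N and contact force between battery and the fingers below 0.05 N and contact force between battery and the arm below 0.05 N); the arm keeps its last pose, push and grip.
It fails at once if the gripper or arm touches the battery (contact force between battery and the fingers above 0.3 N or contact force between battery and the arm above 0.3 N).
It fails at once if the battery is lifted while the screw box is open (height (world z) of battery above 0.03 m and value of joint screw_box_lid above 0.15 rad).
It fails at once if the screw box is shoved more than 4 cm or tipped (distance of screw_box from where it was at the start of the episode above 0.04 m or angle between screw_box's own z axis and vertical above 0.3 rad).
It fails at once if a bystander is moved more than 3 cm (distance of any of bottle, vise, suction_cup from where it was at the start of the episode above 0.03 m).
It also fails if it takes over 61 s, if anything falls off the work surface, if the arm or the gripper's body presses on something with over 40 N, if the wrist force passes 120 N, or if a joint passes its speed limit or range.

### The arm

A 6-joint arm with a two-finger parallel gripper is mounted at the origin on a cart in front of the work surface, level with it; the furniture and walls round the work are solid. World frame = base frame: x ahead of the robot, y to its left, z up, the work surface at z = 0. Lengths are in m, angles in rad, forces in N, time in s.
With the tool pointing down it reaches from about 0.375 to 0.825 m from the base axis. Payload 5.5 kg.
Tool frame: the origin (TCP) lies at the very end of the fingers, on their centre line; the grasp point (between the pads) lies robot.grip_point_offset behind it (robot.grip_point_offset is the distance from the TCP to the grasp point, in m); z points along the fingers, y is the line along which they close (so a half turn about z gives the same grasp; the last joint's range is limited). The gripper opens to 85 mm and grips with 20 to 120 N. Pads are 22 mm wide; open, the fingers measure 114 mm over their backs; the gripper's body (76 mm by 85 mm) begins 54 mm behind the grasp point. The pads swing forward as they close: fully open they stand 13 mm farther back than shut.
Start: joints at [1.309, 0.314, -0.047, 1.21, 0, 1.571], TCP at [0.155, 0.58, 0.231] pointing down, gripper open.
Joint ranges: [-2.67, 2.67], [-0.69, 1.73], [-1.03, 1.25], [-2.08, 2.16], [-1.42, 1.45], [-3.14, 3.14]. Speed limits (rad/s): [2.39, 2.39, 3.01, 3.14, 3.14, 3.14].

### API

Orientations are given as a unit quaternion [w, x, y, z].
In Python, from workcell import robot, get_image gives the robot as it stands. The module is installed in compiled form; this text tells all that it offers.
- The arm moves only by the shell command python3 -m pendant 'ROWS'. ROWS is JSON, a list of rows, each a list of 7 numbers: the shift along the tool's x, y, z in mm, then the turn, a rotation vector about the tool's x, y, z in rad, then the opening, from 0 (shut) to 1 (fully open). In form: [[dx, dy, dz, wx, wy, wz, fingers], ...]. A call has 1 to 8 rows; each row shifts and turns the commanded pose from where the row before left it, along the tool's axes as they then stand; what a row does not reach is not made up. A row lasts 1/12 s, in which the tool goes at most 41.7 mm and 7.16 degrees, less where a joint would pass 70% of its speed; a pose out of reach is approached as far as the arm can. A call with a gripper value outside its range is refused whole. The fingers move at their own pace and stop on an object; the grip force is fixed at half the most. Time passes only in rows, so rows that do not move let the fingers close. It gives the time, the measured TCP pose, the force, the opening and the grip force at its end, in the units of the state.
- robot.get_obs(): the state, without advancing time (a new reading comes with each control period).
- get_image(name): name is "scene" or "top" or "wrist"; returns a dict with "image" (384x512x3 uint8, red, green, blue), "fx", "fy", "cx", "cy" (pixels), "rvec" (rotation vector, rad) and "tvec" (3), from world to camera coordinates, as OpenCV has them. Camera axes: x right, y down, z forward; pixel columns grow to the right and rows downward; lengths in m; the calibration is good to about 2 mm. The wrist camera is an equidistant fisheye: a pixel r from the principal point sees the ray r / f radians off the axis. A picture is of the moment at which its call begins. There is no depth.
- robot.hand_in(): hands the job in; it is judged then, once.
The state is a dict: "time": time; "qpos": joint angles; "joint_vel": joint speeds; "effort": joint torques, N m; "eef_pos": TCP position; "eef_rot": TCP orientation; "wrist_force": force on the tool from outside, world axes, zero at the start; "moment": the same for the moment, N m; "finger_gap": finger opening in m; "gripper_force": force on a finger pad.
Only numpy, scipy, OpenCV 4.12 (cv2) and the standard library are available. Lean on these libraries where they do the work, as an engineer would, in place of code of your own. Each camera call takes 0.05 s, during which the arm holds its last target. There are 200 camera calls.

## Working session

There is one attempt and no reset: what is moved stays moved. The work goes in short steps, Python scripts to look and compute and a shell command to move; the robot and the scene stay as the last step left them, time stands still between calls to the robot, and variables do not carry over. Pictures are saved under pics/ and viewed, at most 12 in all, crops included, and the job is handed in when it is done.

```bash
mkdir -p pics
cat > h.py <<'E'
import numpy as np, cv2
from workcell import robot, get_image
def grab(n,f=None):
    d=get_image(n)
    if f: cv2.imwrite('pics/'+f,d['image'][:,:,::-1])
    return d
def cast(d,uv,z,fish=False):
    R=cv2.Rodrigues(np.array(d['rvec'],float))[0]; t=np.array(d['tvec'],float).ravel()
    C=-R.T@t; out=[]
    for u,v in np.atleast_2d(uv):
        a=(u-d['cx'])/d['fx']; b=(v-d['cy'])/d['fy']
        if fish:
            r=np.hypot(a,b); s=np.sin(r)/r if r>1e-9 else 1; k=np.array([a*s,b*s,np.cos(r)])
        else: k=np.array([a,b,1.])
        w=R.T@k; out.append(C+w*(z-C[2])/w[2])
    return np.array(out)
E
python3 - <<'E'
from h import *
a=grab('top','top0.png');b=grab('scene','scene0.png')
for d in(a,b):
    R=cv2.Rodrigues(np.array(d['rvec'],float))[0];print(d['fx'],d['cx'],d['cy'],-R.T@np.array(d['tvec']).ravel(),R.round(2).tolist())
o=robot.get_obs();print(o['eef_pos'],o['eef_rot'],robot.grip_point_offset,o['time'])
E
```

```text
348.655828640979 260.1371107337262 191.09265624379086 [0.31965476 0.12651264 1.03189506] [[0.02, -1.0, -0.0], [-0.98, -0.02, -0.21], [0.21, 0.01, -0.98]]
479.4104238321881 251.8679297159115 191.2609514620066 [ 0.16381194 -0.70161559  0.96797765] [[0.9, -0.43, -0.01], [-0.32, -0.64, -0.7], [0.29, 0.63, -0.72]]
[0.15516328 0.57906202 0.23052102] [-9.09858256e-05  1.30532012e-01  9.91443795e-01 -7.66494580e-04] 0.0187 0.1
```

View pics/top0.png

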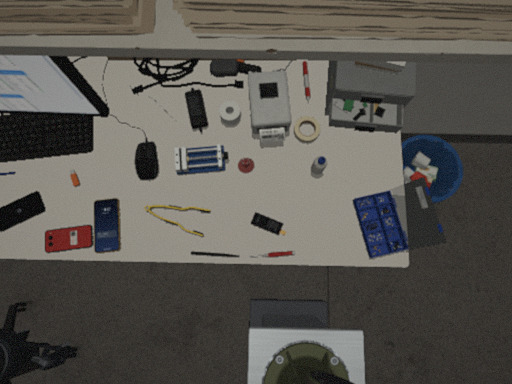

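View pics/scene0.png

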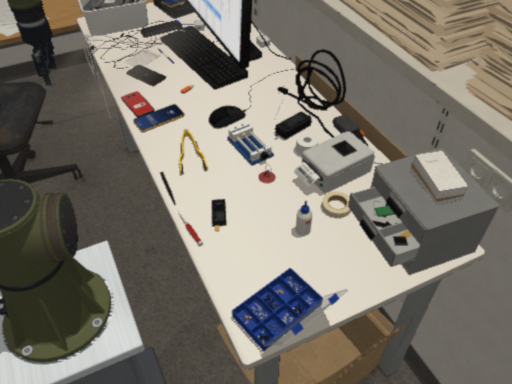

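The top view shows the box at about (380,222) with its lid leaning to the right (-y). The tongs have their pivot at (148,208) and tips at about (210,211) and (203,235). The battery is at (267,223), its tail at (285,233). The bottle is at (319,165) and the vise and suction cup are at (200,159) and (246,165). Next I'll measure these.

```bash
cat > m.py <<'E'
from h import *
d=grab('top'); im=d['image']; hsv=cv2.cvtColor(im,cv2.COLOR_RGB2HSV)
def mask(lo,hi,box):
    m=cv2.inRange(hsv,np.array(lo),np.array(hi)); k=np.zeros_like(m); x0,y0,x1,y1=box; k[y0:y1,x0:x1]=255
    return m&k
def rect(m,z):
    p=np.column_stack(np.nonzero(m)[::-1]).astype(float); w=cast(d,p,z)[:,:2].astype(np.float32)
    r=cv2.minAreaRect(w); return r,w
r,w=rect(mask((105,120,40),(130,255,255),(345,180,412,265)),.0315);print('box',r,cv2.boxPoints(r).round(3).tolist())
r,w=rect(mask((0,0,0),(180,255,70),(245,205,290,240)),.008);print('bat',r,cv2.boxPoints(r).round(3).tolist(),len(w))
m=mask((10,120,80),(35,255,255),(278,222,292,242));p=np.argwhere(m);print('tail',cast(d,p[:,::-1].mean(0),.004))
m=mask((15,90,60),(38,255,255),(140,195,215,245));r,w=rect(m,.018);print('tongs',r,cv2.boxPoints(r).round(3).tolist(),len(w))
for n,s in(('top',(140,195,300,250)),('top',(345,170,450,265))):
    x0,y0,x1,y1=s; c=cv2.resize(im[y0:y1,x0:x1,::-1],None,fx=5,fy=5,interpolation=2); cv2.imwrite(f'pics/c{x0}.png',c)
E
python3 m.py
python3 -c "
import cv2,numpy as np
a=cv2.imread('pics/c140.png');b=cv2.imread('pics/c345.png')
print(a.shape,b.shape);b=cv2.resize(b,None,fx=.65,fy=.65)
c=np.zeros((a.shape[0]+b.shape[0],800,3),np.uint8);c[:a.shape[0],:a.shape[1]]=a;c[a.shape[0]:,:b.shape[1]]=b;cv2.imwrite('pics/comb.png',c)"
```

```text
box ((0.449128657579422, -0.2140612006187439), (0.17120961844921112, 0.11507277190685272), 13.917943000793457) [[0.35199999809265137, -0.17900000512599945], [0.3799999952316284, -0.28999999165534973], [0.5460000038146973, -0.24899999797344208], [0.5180000066757202, -0.1379999965429306]]
bat ((0.44488468766212463, 0.11246927082538605), (0.08717817813158035, 0.03729579970240593), 69.8781967163086) [[0.41200000047683716, 0.07800000160932541], [0.44699999690055847, 0.06499999761581421], [0.47699999809265137, 0.1469999998807907], [0.44200000166893005, 0.1599999964237213]] 363
tail [[0.42115055 0.06679102 0.004     ]]
tongs ((0.46258848905563354, 0.38120967149734497), (0.18703417479991913, 0.07897685468196869), 76.81865692138672) [[0.40299999713897705, 0.29899999499320984], [0.47999998927116394, 0.2809999883174896], [0.5220000147819519, 0.46299999952316284], [0.4449999928474426, 0.48100000619888306]] 267
(275, 800, 3) (475, 525, 3)
```

View pics/comb.png

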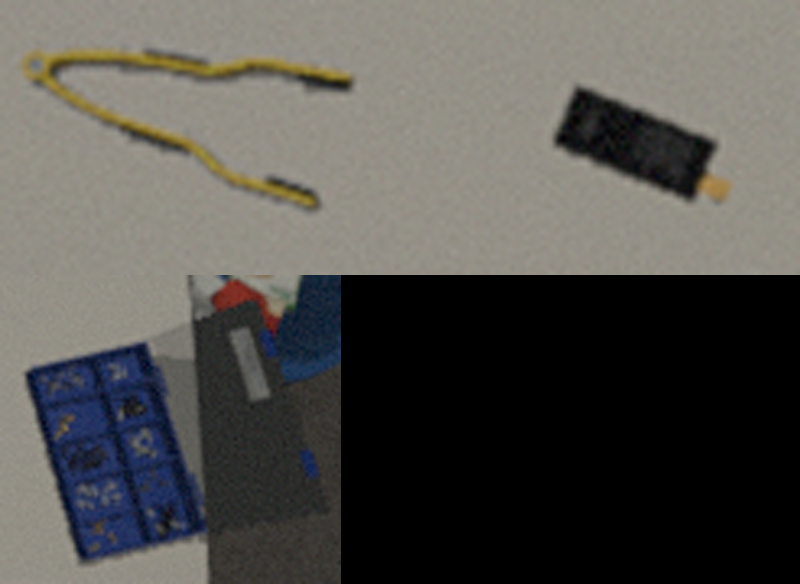

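The crop confirms the geometry. The tongs' pivot is at (147,208), the moving arm is on the +x side, and the fixed-arm tip ends at about (203,235.6). Box x runs along (0.24,-0.97), and the measured sizes agree with those given. The lid comes first, approached high with closed fingers.

```bash
python3 -m pendant '[[-28,-24,0,0,0,0,0],[-28,-24,0,0,0,0,0],[-28,-24,0,0,0,0,0],[-28,-24,0,0,0,0,0],[-28,-24,0,0,0,0,0],[-28,-24,0,0,0,0,0],[-28,-24,0,0,0,0,0],[-28,-24,0,0,0,0,0]]'
python3 -m pendant '[[-28,-24,0,0,0,0,0],[-28,-24,0,0,0,0,0],[-28,-24,0,0,0,0,0],[-28,-24,0,0,0,0,0],[-28,-24,0,0,0,0,0],[-28,-24,0,0,0,0,0],[0,0,0,0,0,0,0]]'
```

```text
time: 0.82
eef_pos: [0.3225, 0.3344, 0.2312]
eef_rot: [-0.0, 0.13, 0.991, -0.0]
wrist_force: [0.9, -0.0, -0.4]
finger_gap: -0.0
gripper_force: 0.0
time: 1.4
eef_pos: [0.4498, 0.1489, 0.2312]
eef_rot: [0.001, 0.134, 0.991, -0.001]
wrist_force: [-0.1, 0.2, 0.4]
finger_gap: 0.0002
gripper_force: 0.0
```

```bash
cat > w.py <<'E'
# usage: w.py x y z [yaw_of_tool_y_deg] -> total shift in tool axes (mm), from measured pose
import sys; from h import *
from scipy.spatial.transform import Rotation as R
o=robot.get_obs(); q=o['eef_rot']; M=R.from_quat([q[1],q[2],q[3],q[0]]).as_matrix()
p=np.array(o['eef_pos']); print('t',o['time'],'p',p.round(4),'yawy',np.degrees(np.arctan2(M[1,1],M[0,1])).round(2),'tz',M[:,2].round(3),'j',np.round(o['qpos'],2))
if len(sys.argv)>3: print('tool mm',(M.T@(np.array(sys.argv[1:4],float)-p)*1000).round(1))
E
python3 w.py .4845 -.355 .231
```

```text
t 1.4 p [0.4498 0.1489 0.2312] yawy 74.63 tz [ 0.002 -0.002 -1.   ] j [ 0.32  0.08 -0.34  1.15 -0.    0.59]
tool mm [-167.  -476.7    1.4]
```

```bash
python3 -m pendant '[[-13,-37,0,0,0,0,0],[-13,-37,0,0,0,0,0],[-13,-37,0,0,0,0,0],[-13,-37,0,0,0,0,0],[-13,-37,0,0,0,0,0],[-13,-37,0,0,0,0,0],[-13,-37,0,0,0,0,0],[-13,-37,0,0,0,0,0]]'
python3 -m pendant '[[-13,-37,0,0,0,0,0],[-13,-37,0,0,0,0,0],[-13,-37,0,0,0,0,0],[-13,-37,0,0,0,0,0],[-13,-37,0,0,0,0,0],[0,0,0,0,0,0,0],[0,0,0,0,0,0,0]]'
python3 - <<'E'
from h import *; grab('scene','s1.png')
E
python3 w.py .4845 -.355 .098
```

```text
time: 2.07
eef_pos: [0.4705, -0.1608, 0.2313]
eef_rot: [0.0, 0.13, 0.991, 0.0]
wrist_force: [1.7, 0.4, -0.1]
finger_gap: -0.0002
gripper_force: 0.0
time: 2.65
eef_pos: [0.4854, -0.3561, 0.2303]
eef_rot: [-0.001, 0.132, 0.991, 0.0]
wrist_force: [-0.4, 1.2, -0.4]
finger_gap: 0.0002
gripper_force: 0.0
t 2.7 p [ 0.4853 -0.3547  0.2305] yawy 74.93 tz [-0.001  0.001 -1.   ] j [-0.63  0.32 -0.04  1.21  0.   -0.37]
tool mm [  0.5  -0.6 132.5]
```

View pics/s1.png

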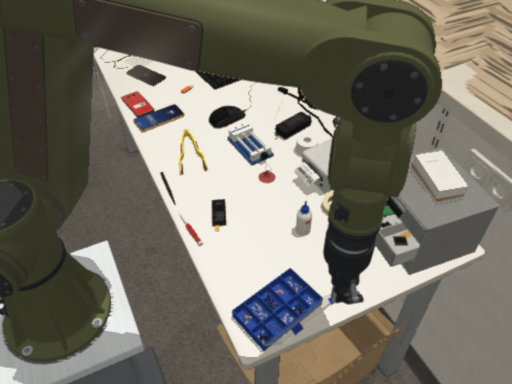

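The closed fingers are behind the lid, around (345,295) in the scene view, and clear of everything. Now I'll descend and pull toward the box.

```bash
python3 -m pendant '[[0,0,30,0,0,0,0],[0,0,30,0,0,0,0],[0,0,30,0,0,0,0],[0,0,30,0,0,0,0],[0,0,12,0,0,0,0],[0,0,0,0,0,0,0]]'
python3 -m pendant '[[5,8,0,0,0,0,0],[5,8,0,0,0,0,0],[5,8,0,0,0,0,0],[5,8,0,0,0,0,0],[5,8,0,0,0,0,0],[5,8,0,0,0,0,0],[5,8,0,0,0,0,0],[5,8,0,0,0,0,0]]'
python3 -m pendant '[[5,8,0,0,0,0,0],[5,8,0,0,0,0,0],[5,8,0,0,0,0,0],[5,8,0,0,0,0,0],[5,8,0,0,0,0,0],[0,0,0,0,0,0,0],[0,0,0,0,0,0,0],[0,0,0,0,0,0,0]]'
python3 -m pendant '[[0,0,-30,0,0,0,0],[0,0,-30,0,0,0,0],[0,0,-30,0,0,0,0],[0,0,-30,0,0,0,0],[0,0,0,0,0,0,0]]'
python3 - <<'E'
from h import *; grab('scene','s2.png')
E
python3 w.py .45 .15 .231
```

```text
time: 3.2
eef_pos: [0.4837, -0.3517, 0.0963]
eef_rot: [-0.003, 0.13, 0.992, 0.002]
wrist_force: [-0.2, 0.1, 0.2]
finger_gap: 0.0001
gripper_force: 0.0
time: 3.87
eef_pos: [0.4664, -0.2837, 0.1031]
eef_rot: [0.004, 0.131, 0.991, -0.002]
wrist_force: [1.3, -0.3, 15.4]
finger_gap: -0.0
gripper_force: 11.0
time: 4.53
eef_pos: [0.4498, -0.2375, 0.0992]
eef_rot: [-0.0, 0.13, 0.991, 0.0]
wrist_force: [0.7, -0.5, -1.1]
finger_gap: -0.0001
gripper_force: 0.0
time: 4.95
eef_pos: [0.453, -0.2396, 0.2252]
eef_rot: [0.004, 0.131, 0.991, -0.002]
wrist_force: [1.3, -0.8, 0.2]
finger_gap: 0.0002
gripper_force: 0.0
t 5.0 p [ 0.4521 -0.2391  0.2225] yawy 74.97 tz [ 0.006 -0.003 -1.   ] j [-0.49  0.15 -0.28  1.14 -0.   -0.22]
tool mm [102.9 375.2  -9.6]
```

View pics/s2.png

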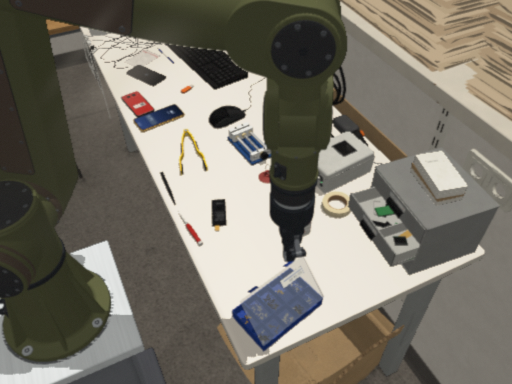

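The lid has come forward over the box, with its edge near (300,262) still slightly raised, perhaps still falling. I'll move away toward the tongs and look again.

```bash
python3 -m pendant '[[9,34,0,0,0,0,0],[9,34,0,0,0,0,0],[9,34,0,0,0,0,0],[9,34,0,0,0,0,0],[9,34,0,0,0,0,0],[9,34,0,0,0,0,0],[9,34,0,0,0,0,0],[9,34,0,0,0,0,0]]'
python3 - <<'E'
from h import *; a=grab('scene')['image'][230:370,210:350,::-1]; b=grab('top')['image'][165:270,335:455,::-1]
a=cv2.resize(a,(420,420));b=cv2.resize(b,(360,315));c=np.zeros((420,780,3),np.uint8);c[:,:420]=a;c[:315,420:]=b;cv2.imwrite('pics/lid.png',c)
E
```

```text
time: 5.67
eef_pos: [0.45, 0.0452, 0.2181]
eef_rot: [-0.001, 0.131, 0.991, -0.0]
wrist_force: [-0.3, -0.1, -0.2]
finger_gap: 0.0002
gripper_force: 0.0
```

View pics/lid.png

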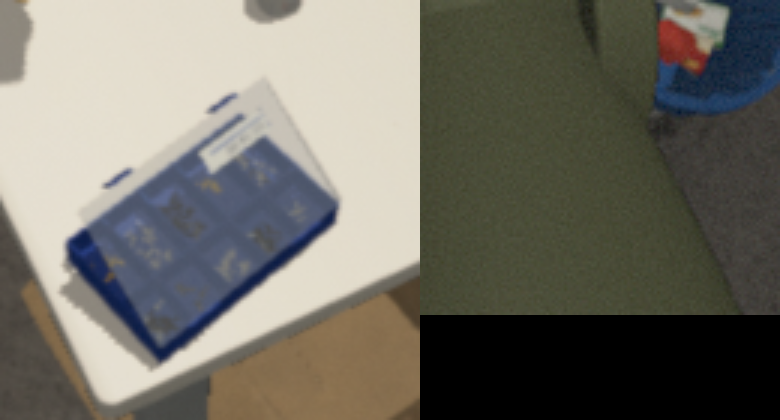

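The lid is still ajar and closing slowly. I'll spend the time working out the tongs' pose, then check again.

```bash
python3 -m pendant '[[0,0,0,0,0,0,1],[0,0,0,0,0,0,1],[0,0,0,0,0,0,1],[0,0,0,0,0,0,1]]'
python3 - <<'E'
from h import *; d=grab('top')
P=np.array([[36,65],[315,203],[350,82],[155,141],[177,58]])/5+[140,195]
W=cast(d,P,.015)[:,:2]; print(W.round(4).tolist())
src=np.array([[-80,0],[102,-21],[0,-19]])/1000.; dst=W[[0,1,3]]
a=src-src.mean(0);b=dst-dst.mean(0);U,S,V=np.linalg.svd(a.T@b);R=(U@V).T
t=dst.mean(0)-R@src.mean(0);print('R',R,'t',t,'ang',np.degrees(np.arctan2(R[1,0],R[0,0])));print('res mm',((src@R.T+t-dst)*1000).round(1).tolist())
print('others in tongs frame',((W-t)@R*1000).round(1).tolist(),'padmid',W[3:].mean(0))
a=grab('scene')['image'][230:370,210:350,::-1];cv2.imwrite('pics/lid2.png',cv2.resize(a,(420,420)))
h=cv2.cvtColor(a[:,:,::-1].copy(),cv2.COLOR_RGB2HSV); o=cv2.resize(cv2.imread('pics/lid.png')[:,:420],(140,140)); print('diff',np.abs(a.astype(int)-o).max(2).__gt__(60).sum())
E
```

```text
time: 6.1
eef_pos: [0.4507, 0.0426, 0.219]
eef_rot: [-0.0, 0.132, 0.991, -0.0]
wrist_force: [-0.4, -0.3, -0.3]
finger_gap: 0.0481
gripper_force: 0.0
[[0.481, 0.4657], [0.4035, 0.2962], [0.4749, 0.2796], [0.4375, 0.3919], [0.487, 0.3826]]
R [[-0.30840406  0.95125545]
 [-0.95125545 -0.30840406]] t [0.45562769 0.38744009] ang -107.96307803610644
res mm [[-0.7, -2.1], [0.7, 0.7], [0.0, 1.4]]
others in tongs frame [[-82.2, 0.0], [102.9, -21.4], [96.7, 51.6], [1.3, -18.6], [-5.1, 31.3]] padmid [0.46227355 0.38726274]
diff 94
```

The tongs fit is good: residuals under 2 mm, and the moving pad's outer face at +31 mm agrees with the 51 mm spacing. The tongs' axis points to -108° and the battery's to about -110°. I'll yaw the tool to 162°.

```bash
python3 -m pendant '[[0,0,0,0,0,-0.12,1],[0,0,0,0,0,-0.12,1],[0,0,0,0,0,-0.12,1],[0,0,0,0,0,-0.12,1],[0,0,0,0,0,-0.12,1],[0,0,0,0,0,-0.12,1],[0,0,0,0,0,-0.12,1]]'
python3 -m pendant '[[0,0,0,0,0,-0.12,1],[0,0,0,0,0,-0.12,1],[0,0,0,0,0,-0.12,1],[0,0,0,0,0,-0.12,1],[0,0,0,0,0,-0.12,1],[0,0,0,0,0,-0.08,1],[0,0,0,0,0,0,1]]'
python3 w.py .4608 .3858 .12
python3 - <<'E'
from h import *
a=grab('scene')['image'][230:370,210:350,::-1];cv2.imwrite('pics/lid3.png',cv2.resize(a,(420,420)))
E
```

```text
time: 6.78
eef_pos: [0.4508, 0.0432, 0.2193]
eef_rot: [0.0, -0.287, 0.958, -0.0]
wrist_force: [-0.1, 0.0, -0.5]
finger_gap: 0.0853
gripper_force: 0.0
time: 7.37
eef_pos: [0.4508, 0.0432, 0.2193]
eef_rot: [0.0, -0.589, 0.808, -0.0]
wrist_force: [0.2, -0.2, 0.1]
finger_gap: 0.0857
gripper_force: 0.0
t 7.3667 p [0.4508 0.0432 0.2193] yawy 162.13 tz [ 0. -0. -1.] j [ 0.1   0.04 -0.4   1.13 -0.   -1.16]
tool mm [-329.1   95.6   99.3]
```

View pics/lid3.png

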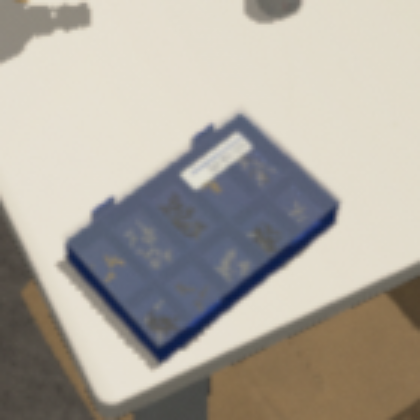

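The lid is now fully shut, lying flush on the box with its latches on the rim at about (150,175) in the crop. Next, over the tongs.

```bash
python3 -m pendant '[[-36,11,0,0,0,0,1],[-36,11,0,0,0,0,1],[-36,11,0,0,0,0,1],[-36,11,0,0,0,0,1],[-36,11,0,0,0,0,1],[-36,11,0,0,0,0,1],[-36,11,0,0,0,0,1],[-36,11,0,0,0,0,1]]'
python3 -m pendant '[[-41,8,20,0,0,0,1],[0,0,35,0,0,0,1],[0,0,35,0,0,0,1],[0,0,10,0,0,0,1],[0,0,0,0,0,0,1],[0,0,0,0,0,0,1]]'
python3 w.py .4608 .3858 .004
python3 - <<'E'
from h import *
d=grab('wrist','w1.png')
R=cv2.Rodrigues(np.array(d['rvec'],float))[0];t=np.array(d['tvec']).ravel();print(d['fx'],d['cx'],d['cy'],(-R.T@t).round(3))
for p in [(.4608,.3858,.009),(.481,.4657,.015),(.4035,.2962,.015),(.4375,.3919,.009),(.487,.3826,.009)]:
    c=R@np.array(p)+t;r=np.hypot(c[0],c[1]);th=np.arctan2(r,c[2]);print(p,(d['cx']+d['fx']*th*c[0]/r).round(1),(d['cy']+d['fy']*th*c[1]/r).round(1))
E
```

```text
time: 8.08
eef_pos: [0.4555, 0.3466, 0.2193]
eef_rot: [0.0, -0.587, 0.809, -0.0]
wrist_force: [1.1, -0.2, 0.6]
finger_gap: 0.0856
gripper_force: 0.0
time: 8.58
eef_pos: [0.4601, 0.3817, 0.1218]
eef_rot: [-0.0, -0.588, 0.809, -0.0]
wrist_force: [0.9, 0.1, 0.0]
finger_gap: 0.0852
gripper_force: 0.0
t 8.5833 p [0.4601 0.3817 0.1218] yawy 161.98 tz [-0.001 -0.001 -1.   ] j [ 0.69  0.37 -0.22  0.98 -0.   -0.56]
tool mm [ -4.2   0.6 117.8]
297.3186396354542 262.2994480488089 191.87040216811556 [0.434 0.302 0.264]
(0.4608, 0.3858, 0.009) 262.4 191.5
(0.481, 0.4657, 0.015) 267.9 270.9
(0.4035, 0.2962, 0.015) 295.2 75.4
(0.4375, 0.3919, 0.009) 288.9 190.0
(0.487, 0.3826, 0.009) 234.1 196.7
```

View pics/w1.png

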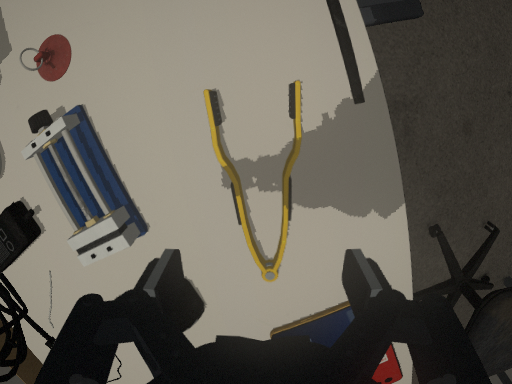

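The wrist view shows the tongs with the pivot at (269,273), tip ends at (298,82) and (209,90), and pads at (290,198) and (237,205). That matches the prediction to within about 3 mm along their length. I'll descend and close partly.

```bash
python3 -m pendant '[[-7,0,20,0,0,0,1],[0,0,30,0,0,0,1],[0,0,30,0,0,0,1],[0,0,20,0,0,0,1],[0,0,10,0,0,0,1],[0,0,6,0,0,0,1],[0,0,0,0,0,0,1],[0,0,0,0,0,0,1]]'
python3 -m pendant '[[0,0,0,0,0,0,0.6],[0,0,0,0,0,0,0.6],[0,0,0,0,0,0,0.6],[0,0,0,0,0,0,0.6],[0,0,0,0,0,0,0.54],[0,0,0,0,0,0,0.54],[0,0,0,0,0,0,0.54]]'
python3 w.py .4608 .3858 .004
```

```text
time: 9.3
eef_pos: [0.4634, 0.3897, 0.0071]
eef_rot: [0.001, -0.588, 0.809, 0.0]
wrist_force: [0.6, 0.1, -0.4]
finger_gap: 0.0853
gripper_force: 0.0
time: 9.88
eef_pos: [0.4618, 0.3898, 0.0067]
eef_rot: [0.0, -0.589, 0.808, 0.001]
wrist_force: [-3.8, -0.4, 8.2]
finger_gap: 0.0466
gripper_force: 7.0
t 9.8833 p [0.4618 0.3898 0.0067] yawy 162.12 tz [-0.001  0.002 -1.   ] j [ 0.7   0.5  -0.33  0.75  0.   -0.56]
tool mm [ 4.1 -0.3  2.7]
```

The tongs are gripped lightly at a 46.6 mm gap. I'll lift, check that they stay level, and check the in-hand pose with the wrist camera.

```bash
python3 -m pendant '[[0,0,-8,0,0,0,0.54],[0,0,-10,0,0,0,0.54],[0,0,-16,0,0,0,0.54],[0,0,-16,0,0,0,0.54],[0,0,0,0,0,0,0.54],[0,0,0,0,0,0,0.54]]'
python3 w.py .4793 .2064 .06
python3 - <<'E'
from h import *
d=grab('wrist','w2.png')
h=cv2.cvtColor(d['image'],cv2.COLOR_RGB2HSV);m=cv2.inRange(h,np.array((18,120,80)),np.array((35,255,255)));m[300:]=0
p=np.argwhere(m)[:,::-1];print(len(p),p.min(0),p.max(0))
E
```

```text
time: 10.38
eef_pos: [0.4633, 0.3897, 0.0568]
eef_rot: [0.002, -0.588, 0.809, 0.0]
wrist_force: [-0.1, 0.1, -0.3]
finger_gap: 0.0462
gripper_force: 3.5
t 10.3833 p [0.4633 0.3897 0.0568] yawy 162.08 tz [ 0.002  0.002 -1.   ] j [ 0.7   0.44 -0.28  0.85 -0.   -0.56]
tool mm [169.5 -71.6  -3.5]
6486 [177  53] [327 299]
```

View pics/w2.png

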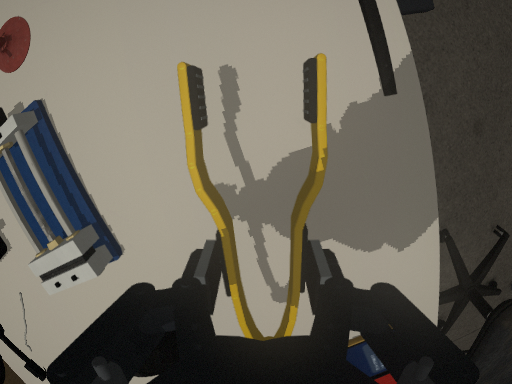

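The tongs are lifted and appear level. The inner paddle faces run about (200,66)–(207,127) on the left and (305,59)–(304,122) on the right. I'll check their height from the tip gap.

Run:
```python
from h import *
from scipy.spatial.transform import Rotation as Rn
d=grab('wrist'); o=robot.get_obs();q=o['eef_rot'];M=Rn.from_quat([q[1],q[2],q[3],q[0]]).as_matrix();p=np.array(o['eef_pos'])
for z in(.055,.062,.068,.075):
    W=cast(d,[(201,66),(207,127),(305,59),(304,122),(318,53),(181,62)],z,True); L=(W-p)@M*1000
    print(z,'gap',np.linalg.norm(W[0]-W[2])*1e3,np.linalg.norm(W[1]-W[3])*1e3,'pad',np.linalg.norm(W[0]-W[1])*1e3,np.linalg.norm(W[2]-W[3])*1e3);print(L[:,:2].round(1).tolist())
```

```text
0.055 gap 49.20651938902906 46.91847918346449 pad 29.946118900064597 30.562486706268185
[[97.2, -29.2], [67.3, -26.9], [100.2, 19.9], [69.6, 19.9], [103.4, 26.2], [99.8, -39.0]]
0.062 gap 46.79266401746502 44.61686499882312 pad 28.47709404600162 29.06322555916243
[[96.5, -27.8], [68.1, -25.6], [99.4, 19.0], [70.3, 19.0], [102.5, 24.9], [99.0, -37.1]]
0.068 gap 44.72364512755304 42.64405284055906 pad 27.217929885376243 27.778144575928888
[[95.9, -26.5], [68.8, -24.5], [98.7, 18.1], [70.9, 18.1], [101.6, 23.8], [98.3, -35.5]]
0.075 gap 42.309789755989065 40.34243865591774 pad 25.748905031313225 26.278883428823097
[[95.3, -25.1], [69.6, -23.2], [97.9, 17.1], [71.6, 17.1], [100.7, 22.5], [97.6, -33.6]]
```

The visible inner bottom edges at z = 0.05 give a gap of about 50 mm, as expected, so the tongs are level. The fixed face is at tool y +21 and the moving face at -29. I'll move above the battery.

```bash
python3 -m pendant '[[10,-4,0,0,0,0.037,0.54],[21,-9,0,0,0,0,0.54],[24,-11,0,0,0,0,0.54],[25,-11,0,0,0,0,0.54],[25,-11,0,0,0,0,0.54],[25,-11,0,0,0,0,0.54],[24,-10,0,0,0,0,0.54],[16,-7,0,0,0,0,0.54]]'
python3 -m pendant '[[0,0,0,0,0,0,0.54],[0,0,0,0,0,0,0.54]]'
cat > b.py <<'E'
from h import *
from scipy.spatial.transform import Rotation as Rn
d=grab('wrist','w3.png'); o=robot.get_obs();q=o['eef_rot'];M=Rn.from_quat([q[1],q[2],q[3],q[0]]).as_matrix();p=np.array(o['eef_pos'])
h=cv2.cvtColor(d['image'],cv2.COLOR_RGB2HSV)
tl=lambda W:((W-p)@M*1000)[:,:2]
m=cv2.inRange(h,np.array((0,0,0)),np.array((180,255,75)));n,l,s,c=cv2.connectedComponentsWithStats(m)
for i in range(1,n):
    if s[i,4]>150:
        P=np.argwhere(l==i)[:,::-1].astype(float);L=tl(cast(d,P,.008,True)).astype(np.float32);r=cv2.minAreaRect(L)
        if r[1][0]<150 and r[1][1]<150: print(s[i].tolist(),'rect tool mm',np.round(r[0],1),np.round(r[1],1),round(r[2],1))
P=np.argwhere(cv2.inRange(h,np.array((18,120,80)),np.array((35,255,255))))[:,::-1];print('yellow',P.min(0),P.max(0))
E
python3 b.py; python3 w.py
```

```text
time: 11.15
eef_pos: [0.4725, 0.2005, 0.0543]
eef_rot: [-0.001, -0.572, 0.82, -0.0]
wrist_force: [-0.7, -0.1, -0.4]
finger_gap: 0.0459
gripper_force: 3.6
time: 11.32
eef_pos: [0.4732, 0.2025, 0.0547]
eef_rot: [-0.001, -0.572, 0.82, 0.0]
wrist_force: [-0.4, 0.4, -1.6]
finger_gap: 0.0461
gripper_force: 3.6
[0, 0, 23, 21, 334] rect tool mm [ 178.2 -206.8] [17.3 37.6] 18.4
[228, 13, 62, 137, 7948] rect tool mm [93.1 -1.9] [88.7 37.8] 1.0
[303, 58, 14, 65, 796] rect tool mm [87.3 30.5] [ 8.3 41.2] 88.0
[187, 66, 20, 64, 857] rect tool mm [ 83.4 -41. ] [ 9.4 41.6] 85.1
[419, 147, 18, 148, 1636] rect tool mm [-13. 134.] [ 12.6 138.3] 73.0
[0, 234, 18, 37, 386] rect tool mm [ -48.  -267.9] [58.4 21.4] 57.5
[79, 238, 16, 22, 158] rect tool mm [ -32.7 -147.1] [20.9 15.4] 21.4
yellow [177   0] [327 340]
t 11.3667 p [0.4736 0.2034 0.0549] yawy 159.86 tz [-0.001  0.    -1.   ] j [ 0.41  0.3  -0.5   0.77  0.   -0.81]
```

View pics/w3.png

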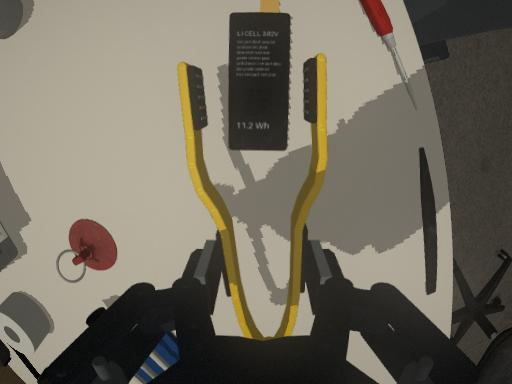

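The battery lies between the open paddles at (260,82), and its measured size of 88.7 × 37.8 mm matches. I need to back off 4 mm, turn 1° and descend.

```bash
python3 -m pendant '[[-4,0,0,0,0,0.017,0.54],[0,0,15,0,0,0,0.54],[0,0,15,0,0,0,0.54],[0,0,8,0,0,0,0.54],[0,0,0,0,0,0,0.54],[0,0,0,0,0,0,0.54]]'
python3 b.py|sed -n 1,4p; python3 w.py
```

```text
time: 11.87
eef_pos: [0.4746, 0.2081, 0.0169]
eef_rot: [-0.001, -0.567, 0.824, 0.0]
wrist_force: [0.6, -0.2, -0.7]
finger_gap: 0.0459
gripper_force: 3.5
[217, 0, 76, 153, 10926] rect tool mm [93.7 -3.3] [79.8 37.6] 0.3
[303, 58, 14, 65, 794] rect tool mm [86.2 24.7] [ 6.6 33. ] 88.8
[187, 66, 20, 64, 879] rect tool mm [ 82.9 -32.3] [ 7.8 33.2] 85.2
[447, 147, 17, 167, 2149] rect tool mm [ -5.4 133.8] [ 13.5 138.2] 71.1
t 11.9167 p [0.4753 0.2082 0.0175] yawy 159.02 tz [-0. -0. -1.] j [ 0.41  0.35 -0.53  0.69  0.   -0.79]
```

Aligned: battery edges at tool y -22 and +16, paddles at -29 and +21. I'll make the final descent and squeeze.

```bash
python3 -m pendant '[[0,0,6,0,0,0,0.54],[0,0,3,0,0,0,0.54],[0,0,0,0,0,0,0.54],[0,0,0,0,0,0,0.54]]'
python3 -m pendant '[[0,-1,0,0,0,0,0.51],[0,-1,0,0,0,0,0.49],[0,-1,0,0,0,0,0.47],[0,0,0,0,0,0,0.45],[0,0,0,0,0,0,0.4],[0,0,0,0,0,0,0.3],[0,0,0,0,0,0,0.1],[0,0,0,0,0,0,0]]'
python3 -m pendant '[[0,0,0,0,0,0,0],[0,0,0,0,0,0,0],[0,0,0,0,0,0,0]]'
python3 b.py|sed -n 1,4p; python3 w.py
```

```text
time: 12.25
eef_pos: [0.4752, 0.2076, 0.0083]
eef_rot: [-0.0, -0.566, 0.824, 0.0]
wrist_force: [-0.1, -0.2, 0.1]
finger_gap: 0.0464
gripper_force: 3.5
time: 12.92
eef_pos: [0.4783, 0.2065, 0.0085]
eef_rot: [0.0, -0.566, 0.824, -0.0]
wrist_force: [0.2, -1.8, 0.1]
finger_gap: 0.0379
gripper_force: 59.5
time: 13.17
eef_pos: [0.4782, 0.2066, 0.0084]
eef_rot: [0.0, -0.566, 0.824, -0.0]
wrist_force: [1.2, -0.2, 1.2]
finger_gap: 0.0377
gripper_force: 59.5
[201, 0, 105, 158, 13373] rect tool mm [92.1 -4.2] [49.  78.2] 88.8
[456, 151, 19, 168, 2226] rect tool mm [ -5.7 136.7] [ 13.9 138.3] 71.0
[44, 262, 31, 29, 269] rect tool mm [ -36.3 -146.8] [34.9 22.6] 37.9
yellow [191  53] [317 340]
t 13.2167 p [0.4782 0.2066 0.0084] yawy 159.0 tz [ 0.  0. -1.] j [ 0.41  0.37 -0.53  0.67 -0.   -0.8 ]
```

It stopped at a 37.7 mm gap with 59.5 N, so the tips are pinching the battery. Lifting.

```bash
python3 -m pendant '[[0,0,-5,0,0,0,0],[0,0,-10,0,0,0,0],[0,0,-15,0,0,0,0],[0,0,-15,0,0,0,0],[0,0,-15,0,0,0,0],[0,0,-15,0,0,0,0],[0,0,-15,0,0,0,0],[0,0,-15,0,0,0,0]]'
python3 -m pendant '[[0,0,-15,0,0,0,0],[0,0,-10,0,0,0,0],[0,0,-5,0,0,0,0],[0,0,0,0,0,0,0],[0,0,0,0,0,0,0],[0,0,0,0,0,0,0],[0,0,0,0,0,0,0],[0,0,0,0,0,0,0]]'
python3 - <<'E'
from h import *
a=grab('scene')['image'][110:300,130:350,::-1];b=grab('wrist')['image'][:,:,::-1]
c=np.zeros((384,790,3),np.uint8);c[:,:346]=cv2.resize(a,(346,299))[0:0] if 0 else 0
A=cv2.resize(a,(440,380));c[:380,:440]=A;B=cv2.resize(b,(350,262));c[:262,440:]=B;cv2.imwrite('pics/end.png',c)
E
python3 w.py
```

```text
time: 13.88
eef_pos: [0.4777, 0.2066, 0.1148]
eef_rot: [0.0, -0.566, 0.824, 0.0]
wrist_force: [0.1, 0.3, -0.5]
finger_gap: 0.0379
gripper_force: 59.6
time: 14.55
eef_pos: [0.4775, 0.2063, 0.1425]
eef_rot: [-0.001, -0.566, 0.824, 0.0]
wrist_force: [-1.0, -0.1, -1.3]
finger_gap: 0.0378
gripper_force: 59.6
t 14.65 p [0.4777 0.2064 0.1427] yawy 159.0 tz [-0.001 -0.    -1.   ] j [ 0.41  0.22 -0.38  0.97 -0.   -0.8 ]
```

View pics/end.png

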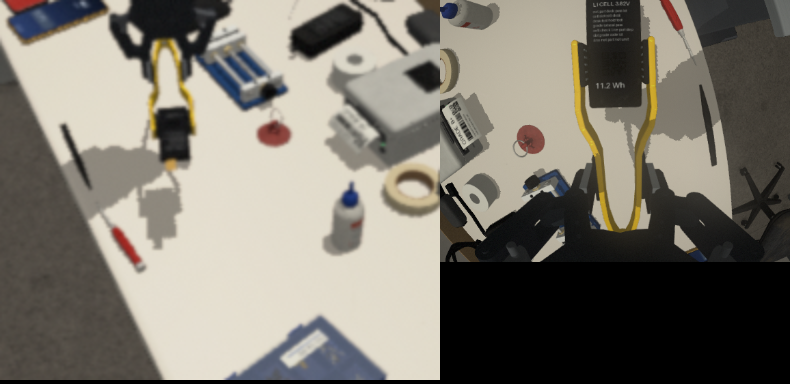

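The battery is pinched level in the tips at about (175,135) in the left crop. It is about 13 cm up, its shadow is well separated from it, and the lid is still shut. Handing in.

```bash
python3 -c "
from workcell import robot; print(robot.hand_in())"
```

```text
the job is handed in; nothing more can be done
None
```

The job is handed in: the screw box lid is shut, and the arm is holding the battery level in the squeezed tongs about 13 cm above the desk; the hand-in call returned no verdict.

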